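# Lock a carving blank in its holding board with the two cam levers

### The job

Clamp the carving blank in its holding board, so that it sits square in the corner, flat on the base and flush against both fences, locked there by the two cam levers. Push the blank home with the fingertips, and push each lever's arm round until its cam jams tight on the blank's edge; let go, both cams must still be tight at the end. Only push: the blank must not be lifted or tipped, and the mallet, the gouge and the tin must stay where they lie.

Things in the scene. Friction and masses are not known exactly. Their poses are not given: they have to be found in the camera images.
- board: Plywood board screwed to the bench, 300 (x) by 360 (y) by 18 mm. Origin: centre of its underside, on the bench; x points away from the robot, y left, within 0.2 rad. Two fixed wooden fences, 20 mm high, 25 mm thick, stand on it in an L: the far fence's inner face is at its x = 120 mm (y -65 to 160 mm), the left fence's at y = 135 mm (x -20 to 120 mm).
- nook (a point): Inner corner where the far and left fences meet, on the board's top face (18 mm above the bench): x = 120, y = 135 mm in the board's frame; axes as the board's. The blank's far and left edges belong against the two fences here. Tightening one cam can settle the blank further and slacken the other cam a little; another push on that arm takes it up.
- blank: Loose pale wooden panel, 130 (x) by 180 (y) by 24 mm, 0.23 to 0.38 kg, flat on the board, with a half carved rosette on top (6 mm high at most). Origin: centre of its underside, axes as the board's. Starts 5 to 10 mm short of each fence, turned up to 0.03 rad; slides under 1 to 3 N. When home its centre is at x = 55, y = 45 mm in the board's frame.
- blank_corner (a point): The far left lower corner of the blank (65, 90, 0 mm in its frame); it meets the nook when the blank is home. Beside the cams there is room for a finger on the near edge to the right of cam_near, and on the right edge to the robot's side of cam_right.
- cam_near: Wooden cam lever, 22 mm thick, at the blank's near edge, 18.5 to 40.5 mm above the bench (pivot bolt 14 mm higher). Origin: on its upright pivot, underside; at x = -52, y = 66 mm on the board. Its x axis runs along the arm: straight, 22 mm wide, rounded end 105 mm from the pivot. The cam is a cork-rimmed disc of radius 30 mm centred at (4, 13) mm in this frame.
- cam_near_tip (a point): Top of cam_near's arm, 94 mm from the pivot. Fully open the arm points to the board's -x (the robot); starts 0.1 to 0.3 rad from there and closes anticlockwise seen from above: push its left flank to the right, then away from the robot. With the blank home the cam touches it at about 1.4 rad, arm almost to -y, and jams in a further 0.1 to 0.3 rad.
- cam_right: Mirror image of cam_near, same sizes and heights, at the blank's right edge. Origin: on its pivot, underside; at x = 66, y = -87 mm on the board. Its x axis runs along the arm; the disc is centred at (4, -13) mm. On both levers, 80 mm from the pivot, 3 N turns the free lever (it stays where left) and 8 to 12 N jams the cam tight; it then grips when let go.
- cam_right_tip (a point): Top of cam_right's arm, 94 mm from the pivot. Fully open the arm points to the board's -y; starts 0.1 to 0.3 rad from there and closes clockwise seen from above: push its far flank towards the robot, then its right flank to the left. With the blank home the cam touches it at about 1.4 rad, arm almost to -x, and jams in a further 0.1 to 0.3 rad.
- mallet: Loose wooden mallet lying on the bench left of the board: handle 245 mm long along its x, head 65 by 115 by 60 mm at the +x end. Origin: under the middle of the handle, on the bench. Leave it alone.
- gouge: Loose carving gouge lying on the bench right of the board, 250 mm long along its x, blade to +x, 24 mm high. Origin: on the bench, between handle and blade. Leave it alone.
- tin: Loose round metal wax tin, 69 mm across, 44 mm high, standing on the bench left of the board. Origin: centre of its underside. Leave it alone.
Mind the look-alikes: they are no part of the job. What is shaped like the blank but blue or purple is not meant.

How it is judged:
At the end, for the whole second after the job is handed in: The blank's far left corner is within 2 mm of both fences and 3 mm of the board's face, the blank is square to the board within 0.02 rad, flat within 0.03 rad and at rest, and each cam, let go, still presses on the blank's edge with more than 3 N (x of blank_corner in the frame of nook above -0.002 m and y of blank_corner in the frame of nook above -0.002 m and z of blank_corner in the frame of nook below 0.003 m and angle between the x axis of blank and the x axis of board, either way round below 0.02 rad and angle between blank's own z axis and vertical below 0.03 rad and contact force between blank and cam_near above 3 N and contact force between blank and cam_right above 3 N and linear speed of blank below 0.01 m/s); the robot touches nothing.
It fails at once if the blank is lifted off the board or tipped (z of blank in the frame of board above 0.028 m or angle between blank's own z axis and vertical above 0.12 rad).
It fails at once if the mallet, the gouge or the tin is moved (distance of any of mallet, gouge, tin from where it was at the start of the episode above 0.02 m).
It also fails if it takes over 69 s, if anything falls off the work surface, if the arm or the gripper's body presses on something with over 40 N, if the wrist force passes 120 N, or if a joint passes its speed limit or range.

### The arm

A 7-joint arm with a two-finger parallel gripper is mounted at the origin on the work surface. World frame = base frame: x ahead of the robot, y to its left, z up, the work surface at z = 0. Lengths are in m, angles in rad, forces in N, time in s.
With the tool pointing down it reaches from about 0.4 to 0.9 m from the base axis. Payload 5.6 kg.
Tool frame: the origin (TCP) lies midway between the tips of the shut fingers; the grasp point (between the pads) lies 19 mm behind it; y points along the fingers, z is the direction in which the jaws open and shut, and the axes are right-handed (so a half turn about y gives the same grasp; the last joint's range is limited). The gripper opens to 92 mm and grips with 3 to 60 N. Pads are 20 mm wide; open, the fingers measure 128 mm over their backs; the gripper's body (75 mm by 189 mm) begins 69 mm behind the grasp point.
Start: joints at [-1.334, 0.468, -0.012, 1.603, 0.006, 1.071, -0.056], TCP at [0.18, 0.625, 0.215] pointing down, gripper open.
Joint ranges: [-2.53, 2.53], [-0.31, 2.02], [-1.57, 1.55], [0.28, 2.44], [-1.29, 4.43], [0.15, 1.84], [-2.92, 2.92]. Speed limits (rad/s): [2.57, 2.57, 3.14, 3.14, 3.14, 3.14, 3.14].

### API

Orientations are given as a 3x3 rotation matrix whose columns are the frame's x, y, z axes.
In Python, from station import env, effector, solver, viewer, workorder, search_frame, tip_of gives the robot as it stands. Calls block until the motion is done:
- env.reach(position, orientation): joint-space move of the TCP to a pose.
- env.movel(position, frame=None, rate=0.15): straight line of the TCP; frame=None keeps the orientation; rate is the mean speed in m/s.
- env.goto_joints(angles): joint-space move.
- effector.release() and effector.grasp(squeeze=None): open the fingers fully, or close them until they stop; squeeze is the grip in N (None keeps the last).
- env.pause(seconds).
- solver.inverse_kinematics(position, orientation): joint angles nearest the present ones, or None.
- env.sense(): the state.
- viewer.read_camera(name): name is "scene" or "top" or "wrist"; returns (picture, depth): 480x640x3 uint8, red, green, blue; 480x640 float32, m along the optical axis (not along the pixel's ray), 0 where there is no reading.
- viewer.camera_info(name): a dict with "intrinsics" (3x3 intrinsics, pixels), "eye" and "rotation" of the camera in the world; the wrist camera has in their place "T_tool_cam" (4x4, takes a point from camera to tool coordinates, whose origin is the TCP and whose axes are the tool frame's). Camera axes: x right, y up, looking along -z (the intrinsics and any distortion apply to the point x, -y, -z); pixel columns grow to the right and rows downward; lengths in m; the calibration is good to about 2 mm. A picture is of the moment at which its call begins: read the wrist's pose just before it. camera_info takes no time and is no camera call.
A pose or a line that the arm cannot do raises env.PlanningError and nothing moves.
- workorder.finish_job(): hands the job in, once; it reports no verdict.
Trained networks look in the newest picture that a camera, given by its name, has taken for a name from the list of things; names that differ only in an ending like _2 or _b are one class to them, and where a whole thing is asked for, a point or a joint stands for the part that bears it (a point fixed in the world has none). Each returns a list of dicts, best first, with "score" (0 to 1); they miss things now and then, are a little off and sometimes report something else, mostly with a low value. They report only what shows in the picture. A call takes as long as a camera call. They do not tell look-alikes from the thing itself.
- search_frame(camera, name): "at" ([x, y, z] in m, in world coordinates, good to about 4 mm: the middle of the surface that is visible of it).
- tip_of(camera, name): "at" ([x, y, z] in m, in world coordinates, good to about 4 mm: a listed point, or the origin of a listed thing).
The state is a dict: "t": time; "joint_positions": joint angles; "joint_velocities": joint speeds; "tau": joint torques, N m; "ee_pos": TCP position; "tcp_rot": TCP orientation; "wrist_force": force on the tool from outside, world axes, zero at the start; "moment": the same for the moment, N m; "gripper_width": finger opening in m.
Only numpy, scipy, OpenCV 4.12 (cv2) and the standard library are available. Lean on these libraries where they do the work, as an engineer would, in place of code of your own. Each camera call takes 0.05 s, during which the arm holds its last target.

## Working session

There is one attempt and no reset: what is moved stays moved. The work goes in short steps, each a Python script; the robot and the scene stay as the last script left them, time stands still between calls to the robot, and variables do not carry over. Pictures are saved under pics/ and viewed, and the job is handed in when it is done.

```bash
ls; mkdir -p pics; python3 - <<'E'
from station import env, effector, solver, viewer, workorder, search_frame, tip_of
import cv2, numpy as np
np.set_printoptions(precision=4,suppress=True)
s=env.sense();print(s['t'],s['ee_pos'],s['tcp_rot'],s['gripper_width'],s['wrist_force'])
for c in ['top','scene']:
    p,d=viewer.read_camera(c); cv2.imwrite(f'pics/{c}0.png',p[:,:,::-1]); np.save(f'pics/{c}0d.npy',d)
    i=viewer.camera_info(c);print(c,i)
    for n in ['board','blank','cam_near','cam_right','cam_near_tip','cam_right_tip','nook','blank_corner','mallet','gouge','tin']:
        print(n,[(np.round(r['at'],4),round(r['score'],2)) for r in tip_of(c,n)[:3]])
print(env.sense()['t'])
E
```

```text
pics
0.0 [0.1794 0.6241 0.2137] [[ 0.9611 -0.0004  0.2763]
 [-0.2763 -0.0017  0.9611]
 [ 0.0001 -1.     -0.0017]] 0.09192094121353163 [-0.1313  0.0682  0.0212]
top {'intrinsics': array([[620.3414,   0.    , 326.459 ],
       [  0.    , 620.3414, 236.0613],
       [  0.    ,   0.    ,   1.    ]]), 'eye': array([0.3203, 0.118 , 1.4056]), 'rotation': array([[-0.0265,  0.9917, -0.1262],
       [-0.9996, -0.0252,  0.0122],
       [ 0.009 ,  0.1264,  0.9919]])}
board [(array([ 0.5736,  0.0714, -0.0011]), 0.81), (array([ 0.5501, -0.1967,  0.0006]), 0.4)]
blank [(array([ 0.2841, -0.2004, -0.0035]), 0.98), (array([0.6226, 0.1053, 0.0162]), 0.71), (array([0.2727, 0.2621, 0.0021]), 0.6)]
cam_near [(array([0.5264, 0.1402, 0.0187]), 0.9)]
cam_right [(array([ 0.6347, -0.014 ,  0.0144]), 0.92), (array([0.524 , 0.1387, 0.0187]), 0.49)]
cam_near_tip [(array([0.4295, 0.1331, 0.0395]), 0.87), (array([ 0.638 , -0.0171,  0.0158]), 0.67)]
cam_right_tip [(array([ 0.6239, -0.1084,  0.0409]), 0.85), (array([0.5737, 0.0732, 0.003 ]), 0.28)]
nook [(array([0.6953, 0.2068, 0.0141]), 0.77), (array([ 0.6384, -0.01
[... 784 characters left out ...]
.0213]), 0.83), (array([ 0.2789, -0.2024,  0.0002]), 0.69), (array([0.2712, 0.2649, 0.001 ]), 0.57)]
cam_near [(array([0.5212, 0.1369, 0.023 ]), 0.62)]
cam_right [(array([ 0.6355, -0.0156,  0.0186]), 0.96)]
cam_near_tip [(array([0.4312, 0.1326, 0.0416]), 0.85)]
cam_right_tip [(array([ 0.6192, -0.1075,  0.0405]), 0.56)]
nook [(array([0.5223, 0.1377, 0.0218]), 0.73), (array([0.6999, 0.2056, 0.0206]), 0.6)]
blank_corner [(array([ 0.3952, -0.1825, -0.0023]), 0.86), (array([0.6861, 0.1956, 0.0168]), 0.85), (array([ 0.2067,  0.3579, -0.0002]), 0.79)]
mallet [(array([0.6345, 0.4177, 0.0027]), 0.92)]
gouge [(array([ 0.5502, -0.1958, -0.0025]), 0.71)]
tin [(array([0.4867, 0.3265, 0.0011]), 0.77)]
1.2
```

View pics/top0.png

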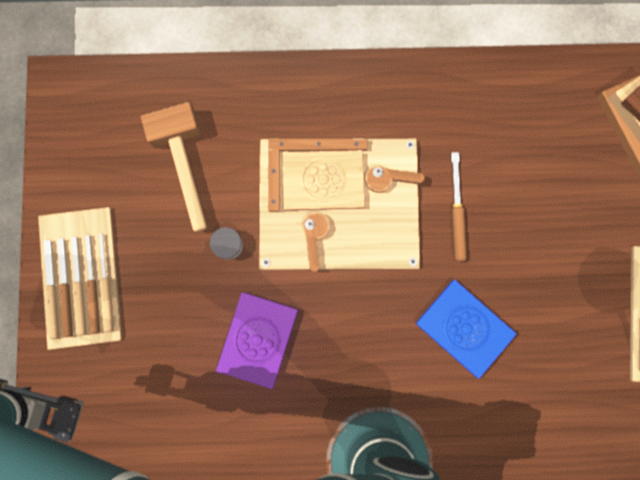

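View pics/scene0.png

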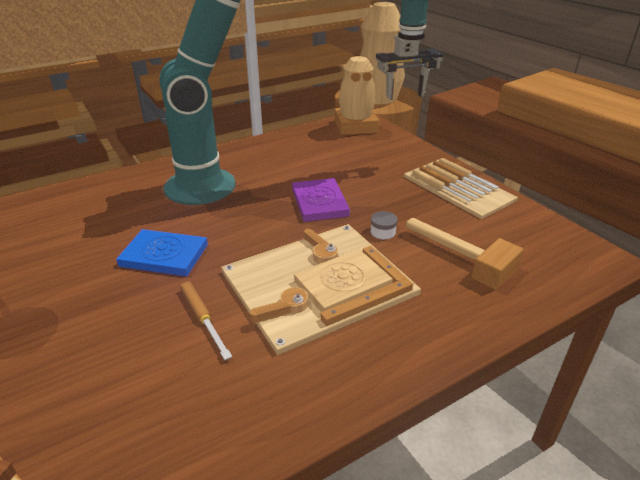

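The top view shows the board at about (260–420, 140–270) with the pale blank (280–365, 150–210) inside the L. The cam_near pivot is at about (310, 224) with its arm pointing down, and cam_right is at (378, 172) with its arm pointing right. The blue and purple panels are decoys. Next I'll refine the board and blank pose.

```bash
cat > h.py <<'E'
import numpy as np, cv2
np.set_printoptions(precision=4,suppress=True)
def cloud(info,d):
    K=info['intrinsics'];v,u=np.mgrid[:480,:640]
    x=(u-K[0,2])/K[0,0]*d; y=-(v-K[1,2])/K[1,1]*d
    return np.stack([x,y,-d],-1)@info['rotation'].T+info['eye']
def pix2w(info,uv,z):
    K=info['intrinsics'];uv=np.atleast_2d(uv).astype(float)
    r=np.stack([(uv[:,0]-K[0,2])/K[0,0],-(uv[:,1]-K[1,2])/K[1,1],-np.ones(len(uv))],-1)@info['rotation'].T
    return info['eye']+r*((z-info['eye'][2])/r[:,2])[:,None]
E
python3 - <<'E'
from h import *
from station import viewer
info=viewer.camera_info('top');img=cv2.imread('pics/top0.png');d=np.load('pics/top0d.npy')
P=cloud(info,d)
z=P[...,2]
for n,(u,v) in dict(bench=(250,100),boardR=(390,240),board2=(280,240),blank=(300,200),fence=(320,145)).items(): print(n,P[v-3:v+4,u-3:u+4].reshape(-1,3).mean(0))
m=((z>0.010)&(P[...,0]>0.4)&(P[...,0]<0.75)&(P[...,1]>-0.13)&(P[...,1]<0.28)).astype(np.uint8)
m=cv2.morphologyEx(m,cv2.MORPH_OPEN,np.ones((9,9)))
c=max(cv2.findContours(m,0,2)[0],key=cv2.contourArea)
w=pix2w(info,c[:,0],0.018)[:,:2].astype(np.float32)
r=cv2.minAreaRect(w);print(r)
# blank: depth > 0.034
big=cv2.resize(img[125:280,250:435],None,fx=4.2,fy=3.8,interpolation=cv2.INTER_CUBIC);cv2.imwrite('pics/crop.png',big)
E
```

```text
bench [ 0.826   0.2717 -0.0016]
boardR [ 0.4843 -0.0423  0.0166]
board2 [0.4872 0.2041 0.0447]
blank [0.5767 0.1581 0.04  ]
fence [0.7029 0.1102 0.0361]
((0.5713549256324768, 0.06664739549160004), (0.3683687746524811, 0.29945841431617737), 88.62995910644531)
```

View pics/crop.png

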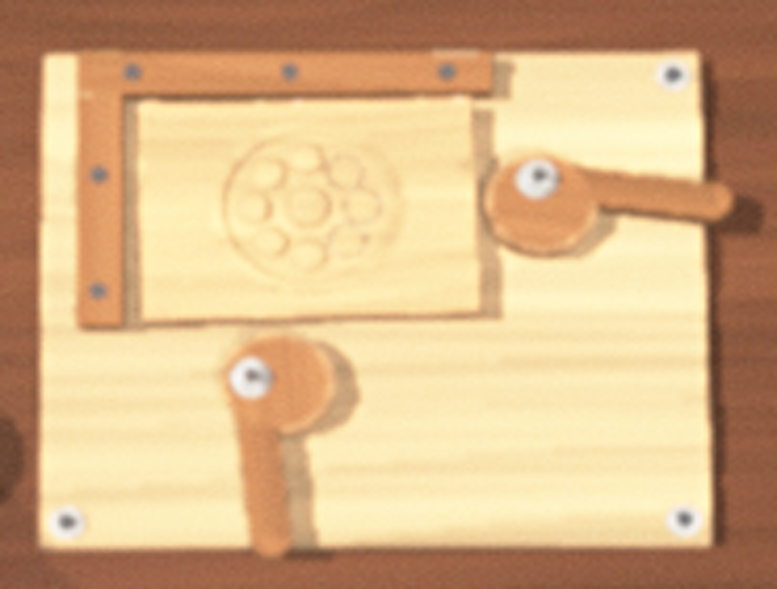

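The crop shows the board corners at about (42,54), (700,52), (712,546) and (39,548). The blank sits short of both fences and both levers are open. I'll fit the board pose to these corners.

```bash
python3 - <<'E'
from h import *
from station import viewer
info=viewer.camera_info('top')
f=lambda a:np.array([(250+(x+.5)/4.2-.5,125+(y+.5)/3.8-.5) for x,y in a])
w=pix2w(info,f([(42,54),(700,52),(712,546),(39,548)]),0.018)[:,:2];print(w)
b=np.array([(.15,.18),(.15,-.18),(-.15,-.18),(-.15,.18)])
def fit(b,w):
    bc,wc=b.mean(0),w.mean(0);H=(b-bc).T@(w-wc);th=np.arctan2(H[0,1]-H[1,0],H[0,0]+H[1,1])
    R=np.array([[np.cos(th),-np.sin(th)],[np.sin(th),np.cos(th)]]);t=wc-R@bc
    print(th,t,(w-b@R.T-t)*1e3);return R,t
R,t=fit(b,w)
inv=lambda uv,z:(pix2w(info,f(uv),z)[:,:2]-t)@R*1e3
print('blank top corners TR BR BL TL',inv([(470,98),(478,313),(140,325),(137,100)],0.042))
print('pivots near,right',inv([(251,376),(538,177)],0.0545))
print('tips',inv([(272,546),(723,200)],0.0405))
# network points
fit(np.array([(0,0),(-.052,.066),(.066,-.087),(.12,.135)]),np.array([(.5745,.0738),(.524,.1385),(.635,-.0148),(.6975,.2062)]))
E
```

```text
[[ 0.7258  0.2485]
 [ 0.7185 -0.1121]
 [ 0.4186 -0.105 ]
 [ 0.4267  0.254 ]]
-0.021230811753543744 [0.5724 0.0713] [[-0.3265  0.3886]
 [-0.0588 -0.2647]
 [-0.0348  0.4004]
 [ 0.42   -0.5242]]
blank top corners TR BR BL TL [[115.2036 -52.0114]
 [-14.3026 -54.6528]
 [-20.7682 124.7147]
 [114.4969 126.8086]]
pivots near,right [[-53.051   65.715 ]
 [ 64.2178 -86.6418]]
tips [[-150.649    55.1324]
 [  53.2859 -186.8771]]
-0.02693148318512478 [0.5735 0.0733] [[ 1.0053  0.4626]
 [ 0.7092 -2.2138]
 [-2.128   0.6083]
 [ 0.4135  1.1429]]
```

```bash
cat >> h.py <<'E'
from station import env, effector, solver, viewer, workorder, search_frame, tip_of
TH=-0.0215; T=np.array([0.5725,0.0715]); ZC=0.026
RB=np.array([[np.cos(TH),-np.sin(TH)],[np.sin(TH),np.cos(TH)]])
def bw(x,y,z=ZC): return np.append(RB@[x,y]+T,z)       # board (m) -> world
def rot(a):  # tool x at angle a in board frame, tool y down
    a=a+TH; x=np.array([np.cos(a),np.sin(a),0]);y=np.array([0,0,-1.]);return np.stack([x,y,np.cross(x,y)],1)
def tb():
    s=env.sense(); return (s['ee_pos'][:2]-T)@RB*1e3, s
def F():  # board-frame force
    s=env.sense(); f=s['wrist_force'];return np.append(RB.T@f[:2],f[2]),s
def push(x0,y0,d,n,lim,step=0.001,rate=0.03,a=None,bias=None):
    d=np.array(d,float);
    for i in range(1,n+1):
        p=np.array([x0,y0])+d*step*i
        env.movel(bw(*p),None if a is None else rot(a),rate=rate)
        f,s=F(); f=f-(0 if bias is None else bias); g=-(f[:2]@d)
        q=(s['ee_pos'][:2]-T)@RB*1e3
        print(i,'cmd',p*1e3,'at',q,'push',round(g,2),'t',round(s['t'],2))
        if g>lim: break
    return p
E
python3 - <<'E'
from h import *
def near(r,off,th): # TCP for cam_near at closing angle th
    ang=np.pi+th; u=np.array([np.cos(ang),np.sin(ang)]); n=np.array([-u[1],u[0]])  # n = push dir (ccw)
    return np.array([-.052,.066])+r*u-off*n
print(near(.08,.021,0),near(.08,.021,1.5))
effector.grasp(10)
print(env.sense()['gripper_width'],env.sense()['t'])
for a in (0,-.8,-1.57,-1.8,.2):
    for p in [(-.132,.087),(-.073,-.014),(.087,-.167),(-.014,-.108)]:
        q=solver.inverse_kinematics(bw(*p),rot(a)); print(a,p,q)
env.reach(bw(-.039,-.003,.10),rot(0)); print(env.sense()['t'],F()[0])
env.movel(bw(-.039,-.003),rate=.1); print(tb()[0],env.sense()['ee_pos'],env.sense()['t'],F()[0])
E
```

```text
[-0.132  0.087] [-0.0786 -0.0123]
0.0006211550101242665 2.5417
0 (-0.132, 0.087) [-0.5261  0.4778  0.1259  2.1614 -0.1188  0.5086  1.239 ]
0 (-0.073, -0.014) [-0.3322  0.5163  0.1805  2.0907 -0.1709  0.5481  1.5207]
0 (0.087, -0.167) [-0.1462  0.7306  0.3454  1.6977 -0.3301  0.7711  1.9059]
0 (-0.014, -0.108) [-0.2321  0.591   0.3026  1.9665 -0.2877  0.6251  1.8064]
-0.8 (-0.132, 0.087) [-0.6317  0.4844  0.253   2.1682 -0.2392  0.5144  0.5517]
-0.8 (-0.073, -0.014) [-0.4359  0.5265  0.3085  2.0974 -0.2924  0.5577  0.8323]
-0.8 (0.087, -0.167) [-0.2284  0.7522  0.4659  1.7037 -0.4454  0.7929  1.1961]
-0.8 (-0.014, -0.108) [-0.3002  0.6031  0.3913  1.9711 -0.3722  0.6371  1.0807]
-1.57 (-0.132, 0.087) [-0.7267  0.4965  0.3688  2.1741 -0.3491  0.5261 -0.1148]
-1.57 (-0.073, -0.014) [-0.5278  0.5423  0.4238  2.1032 -0.402   0.5733  0.1633]
-1.57 (0.087, -0.167) [-0.2715  0.7672  0.5307  1.7068 -0.5073  0.8083  0.474 ]
-1.57 (-0.014, -0.108) [-0.362   0.6181  0.4731  1.9751 -0.4501  0.6521  0.3792]
-1.8 (-0.132, 0.087) [-0.7547  0.5014  0.4034  2.1759 -0.3819  0.5308 -0.3139]
-1.8 (-0.073, -0.014) [-0.5504  0.5473  0.4525  2.1046 -0.4293  0.5783 -0.0416]
-1.8 (0.087, -0.167) [-0.2932  0.7759  0.5637  1.7083 -0.5389  0.8172  0.2683]
-1.8 (-0.014, -0.108) [-0.38    0.6232  0.4972  1.9762 -0.473   0.6573  0.1693]
0.2 (-0.132, 0.087) [-0.4927  0.4771  0.0858  2.1593 -0.081   0.5082  1.4037]
0.2 (-0.073, -0.014) [-0.3078  0.5149  0.1505  2.0891 -0.1424  0.547   1.6946]
0.2 (0.087, -0.167) [-0.1092  0.7236  0.2921  1.6949 -0.2792  0.7642  2.0658]
0.2 (-0.014, -0.108) [-0.205   0.5873  0.2676  1.9647 -0.2544  0.6216  1.977 ]
4.9167 [-0.2996  0.8873 -0.5517]
[-38.5787  -2.9818] [0.5339 0.0693 0.0264] 5.8083 [-0.2431 -0.1203  0.3688]
```

```bash
python3 - <<'E'
from h import *
b=F()[0]
p=push(-.039,-.003,(1,0),24,7,step=.001,rate=.03,bias=b)
env.movel(bw(p[0]-.012,p[1]),rate=.1)
env.movel(bw(p[0]-.012,p[1],.075),rate=.2)
print(env.sense()['t'])
E
```

```text
1 cmd [-38.  -3.] at [-37.5014  -2.8515] push -0.51 t 6.06
2 cmd [-37.  -3.] at [-36.8465  -2.976 ] push 0.16 t 6.31
3 cmd [-36.  -3.] at [-35.9321  -3.01  ] push 0.41 t 6.56
4 cmd [-35.  -3.] at [-34.9658  -3.0276] push 0.07 t 6.81
5 cmd [-34.  -3.] at [-33.9213  -3.0066] push -1.4 t 7.06
6 cmd [-33.  -3.] at [-32.9275  -2.9912] push -0.06 t 7.31
7 cmd [-32.  -3.] at [-31.9431  -3.0123] push 0.67 t 7.56
8 cmd [-31.  -3.] at [-30.918   -2.9964] push -0.24 t 7.81
9 cmd [-30.  -3.] at [-29.9563  -3.0002] push -0.89 t 8.06
10 cmd [-29.  -3.] at [-28.9407  -3.0441] push -0.51 t 8.31
11 cmd [-28.  -3.] at [-27.942   -3.0134] push -0.04 t 8.56
12 cmd [-27.  -3.] at [-26.9243  -3.0077] push 0.48 t 8.81
13 cmd [-26.  -3.] at [-25.9434  -2.9927] push -0.86 t 9.06
14 cmd [-25.  -3.] at [-24.92   -2.998] push -0.8 t 9.31
15 cmd [-24.  -3.] at [-24.1184  -3.0395] push 0.18 t 9.56
16 cmd [-23.  -3.] at [-23.1666  -3.0829] push -0.06 t 9.81
17 cmd [-22.  -3.] at [-21.9248  -3.083 ] push 0.22 t 10.06
18 cmd [-21.  -3.] at [-21.058   -2.9899] push 0.8 t 10.31
19 cmd [-20.  -3.] at [-20.8781  -2.9548] push 3.6 t 10.56
20 cmd [-19.  -3.] at [-20.7638  -2.7769] push 5.85 t 10.81
21 cmd [-18.  -3.] at [-20.6775  -2.6496] push 9.22 t 11.06
11.7167
```

```bash
python3 - <<'E'
from h import *
env.reach(bw(.002,-.085,.075),rot(0))
env.movel(bw(.002,-.085),rate=.15)
env.movel(bw(.002,-.076),rate=.1); env.pause(.1)
b=F()[0]; print(b,env.sense()['t'])
p=push(.002,-.076,(0,1),20,8,step=.001,rate=.03,bias=b)
env.movel(bw(p[0],p[1]-.014),rate=.1)
env.movel(bw(p[0],p[1]-.014,.075),rate=.2)
print(env.sense()['t'])
img,d=viewer.read_camera('top');cv2.imwrite('pics/top1.png',img[:,:,::-1]);
cv2.imwrite('pics/crop1.png',cv2.resize(img[125:280,250:435,::-1],None,fx=4.2,fy=3.8,interpolation=cv2.INTER_CUBIC))
E
```

```text
[0.0514 0.2024 0.1986] 12.9833
1 cmd [  2. -75.] at [  2.0713 -75.0679] push 0.37 t 13.23
2 cmd [  2. -74.] at [  1.9756 -73.9868] push 0.3 t 13.48
3 cmd [  2. -73.] at [  1.9747 -72.8837] push 0.39 t 13.73
4 cmd [  2. -72.] at [  2.0137 -71.8836] push -0.2 t 13.98
5 cmd [  2. -71.] at [  2.0273 -70.9179] push 0.84 t 14.23
6 cmd [  2. -70.] at [  2.0061 -69.9133] push 0.07 t 14.48
7 cmd [  2. -69.] at [  2.0249 -68.9315] push 0.17 t 14.73
8 cmd [  2. -68.] at [  1.9727 -68.0347] push 0.86 t 14.98
9 cmd [  2. -67.] at [  1.8807 -67.0807] push 0.27 t 15.23
10 cmd [  2. -66.] at [  1.9506 -65.9644] push 0.99 t 15.48
11 cmd [  2. -65.] at [  1.9855 -64.8248] push 0.67 t 15.73
12 cmd [  2. -64.] at [  2.0427 -63.8069] push 0.29 t 15.98
13 cmd [  2. -63.] at [  2.036 -62.861] push 0.45 t 16.23
14 cmd [  2. -62.] at [  2.0387 -61.8766] push 0.68 t 16.48
15 cmd [  2. -61.] at [  1.9953 -60.8779] push 0.04 t 16.73
16 cmd [  2. -60.] at [  1.999  -59.8861] push 0.89 t 16.98
17 cmd [  2. -59.] at [  1.9845 -58.9311] push 1.2 t 17.23
18 cmd [  2. -58.] at [  2.0125 -57.9663] push 1.31 t 17.48
19 cmd [  2. -57.] at [  1.9694 -57.8478] push 4.43 t 17.73
20 cmd [  2. -56.] at [  1.9741 -57.8182] push 6.76 t 17.98
18.6667
```

View pics/crop1.png

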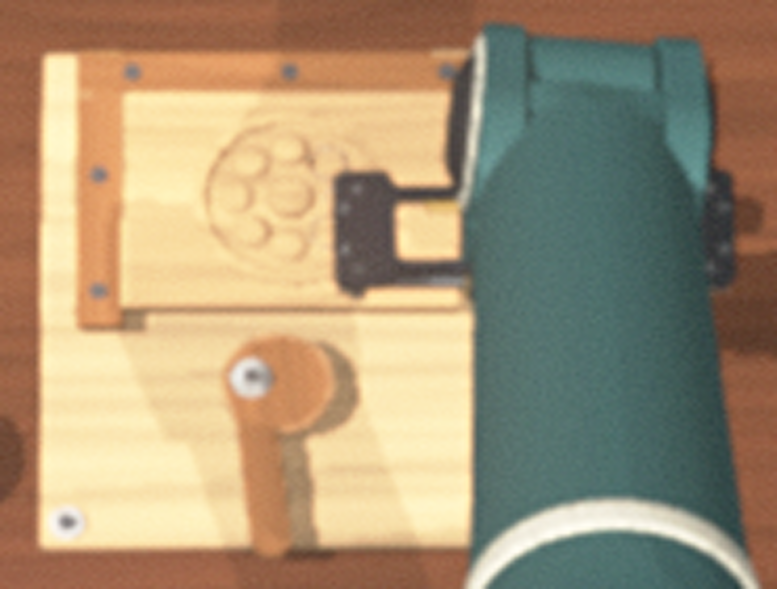

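The blank now looks flush against both fences, and both contact readings stopped where expected. Next is cam_right: sweep its arm round.

```bash
cat >> h.py <<'E'
def lever(which,th,r=.082,off=.021):
    if which=='right':
        piv=np.array([.066,-.087]);A=-np.pi/2-th;sg=-1;ta=-th
    else:
        piv=np.array([-.052,.066]);A=np.pi+th;sg=1;ta=-np.pi/2+th
    u=np.array([np.cos(A),np.sin(A)]);n=sg*np.array([-u[1],u[0]])
    return piv+r*u-off*n, ta, n
def sweep(which,ths,lim,bias,rate,r=.082,quiet=False):
    for th in ths:
        p,a,n=lever(which,th,r); env.movel(bw(*p),rot(a),rate=rate)
        f,s=F();g=-((f-bias)[:2]@n); q=(s['ee_pos'][:2]-T)@RB
        e=q-p
        # actual arm angle estimate
        print(round(th,3),'err mm',e*1e3,'lag',round(-(e@n)*1e3,2),'push',round(g,2),'t',round(s['t'],2))
        if g>lim: return th
    return th
E
python3 - <<'E'
from h import *
p,a,n=lever('right',.08,off=.036)
env.reach(bw(*p,.075),rot(a)); env.movel(bw(*p),rate=.15); env.pause(.1); b=F()[0];print(b,env.sense()['t'])
th=sweep('right',np.arange(.1,1.21,.1),9,b,.06)
print(th)
E
```

```text
[-0.1486  0.0164  0.5876] 19.9
0.1 err mm [ 0.0532 -0.0052] lag 0.05 push -0.1 t 20.32
0.2 err mm [0.3135 0.0236] lag 0.3 push 0.32 t 20.62
0.3 err mm [0.1371 0.0487] lag 0.12 push -0.34 t 20.91
0.4 err mm [-0.053   0.0582] lag -0.07 push 1.14 t 21.2
0.5 err mm [-0.107   0.0947] lag -0.14 push 0.36 t 21.49
0.6 err mm [-0.1225  0.1032] lag -0.16 push 0.44 t 21.78
0.7 err mm [-0.1445  0.1144] lag -0.18 push 0.36 t 22.07
0.8 err mm [-0.1373  0.1126] lag -0.18 push 0.88 t 22.37
0.9 err mm [-0.124   0.1415] lag -0.19 push 0.95 t 22.66
1.0 err mm [-0.1294  0.1885] lag -0.23 push -0.3 t 22.95
1.1 err mm [-0.1229  0.203 ] lag -0.24 push 0.59 t 23.24
1.2 err mm [-0.0933  0.2604] lag -0.28 push 0.15 t 23.53
1.2000000000000002
```

```bash
python3 - <<'E'
from h import *
b=np.array([-.15,.02,.59])
th=sweep('right',np.arange(1.24,1.8,.025),15,b,.02)
print(th)
img,d=viewer.read_camera('scene');cv2.imwrite('pics/s2.png',img[150:400,150:500,::-1].repeat(2,0).repeat(2,1))
E
```

```text
1.24 err mm [ 0.2017 -0.3754] lag 0.42 push 1.56 t 23.85
1.265 err mm [ 0.0946 -0.2061] lag 0.23 push 2.63 t 24.11
1.29 err mm [-0.0231  0.0818] lag -0.09 push 2.29 t 24.37
1.315 err mm [-0.0649  0.1428] lag -0.15 push 1.13 t 24.62
1.34 err mm [-0.0616  0.1505] lag -0.16 push 1.88 t 24.88
1.365 err mm [-0.0519  0.1541] lag -0.16 push 2.43 t 25.14
1.39 err mm [-0.0478  0.1462] lag -0.15 push 1.92 t 25.4
1.415 err mm [-0.0376 -0.0757] lag 0.07 push 2.24 t 25.66
1.44 err mm [ 0.1643 -0.7665] lag 0.78 push 4.84 t 25.92
1.465 err mm [ 0.2941 -1.5366] lag 1.56 push 6.55 t 26.18
1.49 err mm [ 0.5042 -2.5657] lag 2.6 push 8.7 t 26.43
1.515 err mm [ 0.6115 -3.5598] lag 3.59 push 11.86 t 26.69
1.54 err mm [ 0.7487 -4.6406] lag 4.66 push 11.89 t 26.95
1.565 err mm [ 0.8006 -5.5172] lag 5.52 push 13.96 t 27.21
1.59 err mm [ 0.7898 -6.5516] lag 6.54 push 16.25 t 27.47
1.5899999999999987
```

View pics/s2.png

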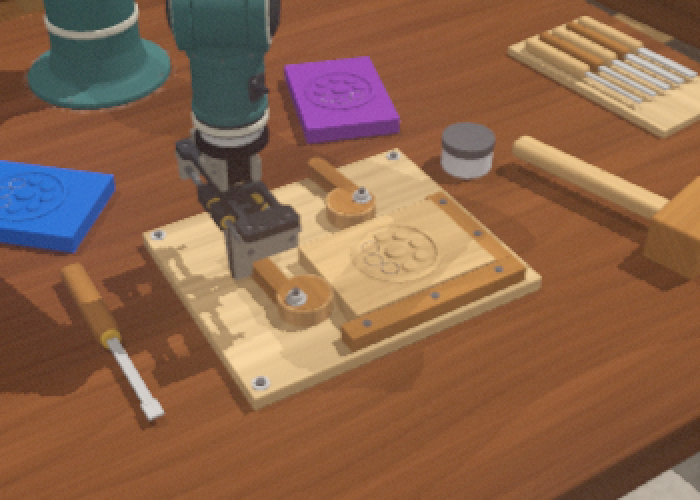

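cam_right is pressed home: its arm runs along the blank and the cam is on the right edge, with 16 N applied and the arm stalled at about 1.51 rad. Next I'll back off and do cam_near.

```bash
python3 - <<'E'
from h import *
p,a,n=lever('right',1.5,off=.04)
env.movel(bw(*p),rate=.1); env.movel(bw(*p,.085),rate=.2)
p,a,n=lever('near',.06,off=.038)
env.reach(bw(*p,.085),rot(a)); env.movel(bw(*p),rate=.15); env.pause(.1); b=F()[0];print(b,env.sense()['t'])
np.save('b.npy',b)
th=sweep('near',np.arange(.1,1.21,.1),9,b,.07)
sweep('near',np.arange(1.24,1.8,.025),15,b,.02)
E
```

```text
[0.1576 1.2947 0.5145] 30.0417
0.1 err mm [0.332  0.2632] lag 0.23 push -0.51 t 30.48
0.2 err mm [0.1026 0.3112] lag 0.28 push -0.93 t 30.76
0.3 err mm [0.0214 0.1581] lag 0.14 push -1.75 t 31.03
0.4 err mm [0.0136 0.0472] lag 0.04 push -0.78 t 31.31
0.5 err mm [ 0.0254 -0.0108] lag -0.02 push -1.8 t 31.58
0.6 err mm [ 0.03   -0.0251] lag -0.04 push -1.07 t 31.86
0.7 err mm [ 0.0261 -0.0283] lag -0.04 push -0.63 t 32.13
0.8 err mm [ 0.0164 -0.0181] lag -0.02 push -1.63 t 32.41
0.9 err mm [ 0.0479 -0.0417] lag -0.06 push -0.93 t 32.68
1.0 err mm [ 0.0504 -0.0381] lag -0.06 push -0.81 t 32.96
1.1 err mm [ 0.1138 -0.0077] lag -0.1 push -0.1 t 33.23
1.2 err mm [ 0.1048 -0.0245] lag -0.11 push -0.46 t 33.51
1.24 err mm [-0.4852  0.2968] lag 0.56 push 0.85 t 33.83
1.265 err mm [-0.2493  0.1532] lag 0.28 push 2.86 t 34.08
1.29 err mm [-0.001  -0.0217] lag -0.01 push 1.38 t 34.34
1.315 err mm [ 0.0856 -0.0653] lag -0.1 push 0.82 t 34.6
1.34 err mm [ 0.1338 -0.0554] lag -0.14 push 2.33 t 34.86
1.365 err mm [ 0.1451 -0.0624] lag -0.15 push 1.81 t 35.12
1.39 err mm [ 0.1263 -0.0941] lag -0.14 push 1.73 t 35.38
1.415 err mm [-0.2632  0.0368] lag 0.27 push 1.64 t 35.63
1.44 err mm [-1.0218  0.1608] lag 1.03 push 5.45 t 35.89
1.465 err mm [-1.9407  0.3333] lag 1.97 push 6.83 t 36.15
1.49 err mm [-2.8205  0.4799] lag 2.85 push 9.67 t 36.41
1.515 err mm [-3.8259  0.6104] lag 3.85 push 10.85 t 36.67
1.54 err mm [-4.768   0.6295] lag 4.79 push 13.8 t 36.92
1.565 err mm [-5.7083  0.6882] lag 5.71 push 14.62 t 37.18
1.59 err mm [-6.8212  0.6739] lag 6.81 push 17.41 t 37.44
```

cam_near is tight too. I'll re-push cam_right, then cam_near once more, then retreat and look.

```bash
python3 - <<'E'
from h import *
for w,first in (('right',0),('near',0)):
    o='near' if w=='right' else 'right'
    p,a,n=lever(o,1.5,off=.042)
    env.movel(bw(*p),rate=.1); env.movel(bw(*p,.085),rate=.2)
    p,a,n=lever(w,1.47,off=.038)
    env.reach(bw(*p,.085),rot(a)); env.movel(bw(*p),rate=.15); env.pause(.1); b=F()[0];print(w,b,env.sense()['t'])
    sweep(w,np.arange(1.47,1.75,.025),17,b,.025)
p,a,n=lever('near',1.5,off=.042)
env.movel(bw(*p),rate=.1); env.movel(bw(*p,.12),rate=.2)
env.goto_joints([-1.334,0.468,-0.012,1.603,0.006,1.071,-0.056])
print(env.sense()['t'])
img,d=viewer.read_camera('top');cv2.imwrite('pics/top3.png',img[:,:,::-1])
cv2.imwrite('pics/crop3.png',cv2.resize(img[125:280,250:435,::-1],None,fx=4.2,fy=3.8,interpolation=cv2.INTER_CUBIC))
for k in ('blank_corner','nook','mallet','gouge','tin'): print(k,[(r['at'],round(r['score'],2)) for r in tip_of('top',k)[:2]])
E
```

```text
right [ 0.4457 -0.5821  0.4094] 39.8917
1.47 err mm [-0.0112 -0.1309] lag 0.13 push -0.38 t 40.73
1.495 err mm [-0.0474 -0.0425] lag 0.04 push -0.42 t 40.98
1.52 err mm [ 0.2177 -1.2566] lag 1.27 push 2.92 t 41.23
1.545 err mm [ 0.4925 -3.0679] lag 3.08 push 8.16 t 41.48
1.57 err mm [ 0.7165 -4.9376] lag 4.94 push 10.3 t 41.73
1.595 err mm [ 0.8854 -6.5107] lag 6.49 push 13.9 t 41.98
1.62 err mm [ 0.8885 -7.8   ] lag 7.75 push 16.55 t 42.23
1.645 err mm [ 0.7474 -8.4192] lag 8.34 push 17.64 t 42.48
near [-0.1555  0.1995 -0.1208] 45.0083
1.47 err mm [-0.2173 -0.0227] lag 0.21 push 0.19 t 45.84
1.495 err mm [-0.003  -0.0191] lag 0.0 push -0.03 t 46.09
1.52 err mm [-1.5668  0.2644] lag 1.58 push 4.48 t 46.34
1.545 err mm [-3.3226  0.4905] lag 3.33 push 8.37 t 46.59
1.57 err mm [-5.1974  0.6502] lag 5.2 push 12.97 t 46.84
1.595 err mm [-6.7558  0.7461] lag 6.74 push 16.53 t 47.09
1.62 err mm [-8.176   0.7564] lag 8.13 push 18.64 t 47.34
50.7083
blank_corner [([0.3931, -0.1766, 0.0026], 0.96), ([0.2077, 0.3551, -0.0018], 0.8)]
nook [([0.6969, 0.2043, 0.0173], 0.8), ([0.556, -0.1934, 0.0007], 0.48)]
mallet [([0.6372, 0.4186, 0.0024], 0.84)]
gouge [([0.5547, -0.194, 0.0006], 0.86)]
tin []
```

View pics/crop3.png

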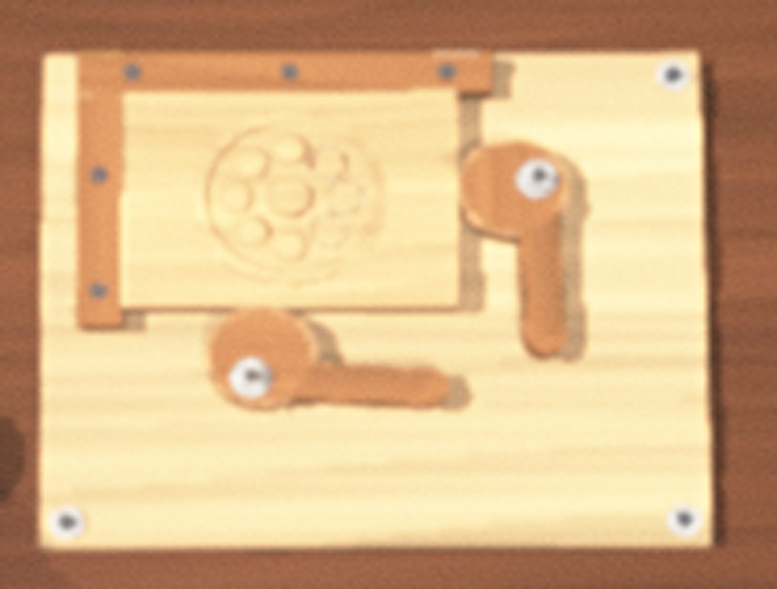

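The crop shows the blank flush at its top left corner (122,92), with its edges parallel to both fences. Both cams touch its edges, at about (262,308) and (462,190). The tin was not detected this time, so I'll check that in the picture.

```bash
python3 - <<'E'
import cv2
a=cv2.imread('pics/top0.png');b=cv2.imread('pics/top3.png')
cv2.imwrite('pics/cmp.png',cv2.hconcat([a[90:280,120:480],b[90:280,120:480]]))
E
```

```text
(no output)
```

View pics/cmp.png

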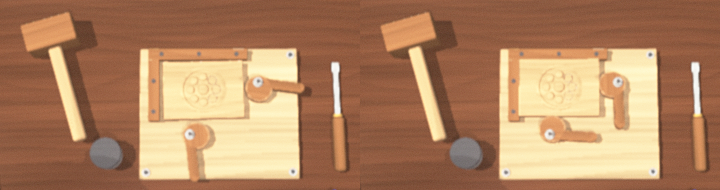

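The before and after pictures show the tin (105,152), mallet and gouge unmoved. I'm handing the job in.

```bash
python3 - <<'E'
from h import *
print(workorder.finish_job(), env.sense()['t'])
E
```

```text
the job is handed in; nothing more can be done
the job is handed in; nothing more can be done
```

The blank is clamped in the corner by both cam levers, and I handed the job in at about 51 s of the 69 s allowed. No verdict came back.

**What I did:** With the gripper shut, I pushed the blank against the far fence until it met 9 N, then against the left fence until it met 7 N. I then swept cam_right and cam_near round until each jammed. After that I pushed each arm once more, reaching about 18 N and 19 N, and backed the arm off to its start pose.

**Last checks:**
- **Position:** The top picture shows the blank flush with both fences and parallel to them, with both cams on its edges.
- **Cams:** When I pushed each arm again, it met the finger at about the angle where I had left it (1.5 rad), so neither sprang back. I could not measure the cams' force on the blank directly.
- **Other objects:** The mallet, gouge and tin look unmoved in the before and after pictures.

**Checks that failed:** In the last top picture the networks did not find the tin, and for the blank's corner they reported only the two look-alikes. I judged both from the picture instead.

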